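Park the slide crate behind the lip of the ramped stand

ROBOT

A 6-joint arm with a two-finger parallel gripper is mounted at the origin on the work surface. World frame = base frame: x ahead of the robot, y to its left, z up, the work surface at z = 0. Lengths are in m, angles in degrees, forces in N, time in s.
With the tool pointing down it reaches from about 0.25 to 0.8 m from the base axis. Payload 3.9 kg.
Tool frame: the origin (TCP) lies on the front face of the gripper's body, between the roots of the fingers; the fingertips stand ahead of it and the grasp point (between the pads) lies 54 mm ahead of it (env.finger_overhang is the z of the fingertips in the tool frame, in m); z points along the fingers, y is the direction in which the jaws open and shut (so a half turn about z gives the same grasp; the last joint's range is limited). The gripper opens to 85 mm and grips with 20 to 120 N. Pads are 22 mm wide; open, the fingers measure 114 mm over their backs; the gripper's body (76 mm by 85 mm) begins 54 mm behind the grasp point. The pads swing forward as they close: fully open they stand 13 mm farther back than shut.
Start: joints at [-70.015, 14.897, -7.913, 67.191, 0, 90], TCP at [0.179, -0.493, 0.304] pointing down, gripper open.
Joint ranges: [-159.42, 159.42], [-47.68, 98.78], [-73.54, 78.23], [-108.79, 121.32], [-90, 84.71], [-180, 180]. Speed limits (degrees/s): [147.25, 147.25, 180, 180, 180, 180].

INTERFACE

Orientations are given as a 3x3 rotation matrix whose columns are the frame's x, y, z axes.
In Python, from rig import env gives the robot as it stands.
- The arm moves only by the tool jog_arm, never from a script. Its argument "deltas" is a list of rows, each an object of numbers: "gripper": the finger opening in mm, from 0 to 85.4; "tx", "ty", "tz": the shift along the world's x, y, z in mm; "turn": the turn about the world's z in rad. In form: [{"gripper": .., "tx": .., "ty": .., "tz": .., "turn": ..}, ...]. A call has 1 to 5 rows; each row is the pose to reach, as a shift and turn from the pose commanded when the call began; what a row does not reach only later rows make up. A row lasts 1/10 s, in which the tool goes at most 50 mm and 8.59 degrees, less where a joint would pass 70% of its speed; a pose out of reach is approached as far as the arm can. A call with a gripper value outside its range is refused whole. The fingers move at their own pace and stop on an object; "newtons" is the grip in N (left out, the last holds). Time passes only in rows, so rows that repeat a pose let the fingers close. It gives the time, the measured TCP pose, the force and the opening at its end, in the units of the state.
- env.sense(): the state, without advancing time (a new reading comes with each control period).
- env.grab_frame(name): name is "scene" or "top" or "wrist"; returns a dict with "image" (480x640x3 uint8, red, green, blue), "fx", "fy", "cx", "cy" (pixels), "position" and "rotation" of the camera in the world; the wrist camera has in their place "T_tool_cam" (4x4, takes a point from camera to tool coordinates, whose origin is the TCP and whose axes are the flange's). Camera axes: x right, y up, looking along -z (the intrinsics and any distortion apply to the point x, -y, -z); pixel columns grow to the right and rows downward; lengths in m; the calibration is good to about 2 mm. A picture is of the moment at which its call begins: read the wrist's pose just before it. There is no depth.
- env.hand_in(): hands the job in, once; it reports no verdict.
The state is a dict: "t": time; "joint_pos": joint angles; "dq": joint speeds; "joint_efforts": joint torques, N m; "position": TCP position; "eef_rot": TCP orientation; "force": force on the tool from outside, world axes, zero at the start; "ft_torque": the same for the moment, N m; "grip_width": finger opening in m.
Only numpy, scipy, OpenCV 4.12 (cv2) and the standard library are available. Lean on these libraries where they do the work, as an engineer would, in place of code of your own. Each camera call takes 0.05 s, during which the arm holds its last target. There are 200 camera calls.

TASK

Park the grey crate of glass microscope slides on the plywood ramped stand by pushing it. First slide it, still flat on the table, sideways until it lies squarely along the long low fence that runs out from the stand; then push it from behind up the ramp until it has passed the lip and you feel it bear lightly on the sprung rubber bumper (a few newtons, never rammed: under 10 N), and back off so that its rear edge drops behind the lip and it rests flat on the landing. Push gently (no blow or shove of 40 N), do not tip the crate over, and leave everything else standing where it is.

Things in the scene. Friction and masses are not known exactly. Their poses are not given: they have to be found in the camera images.
- stand: Plywood ramped stand, fixed. Origin: the ramp's toe (where it begins), mid-lane, table height. x level, the push direction (the ramp rises to +x at 10 degrees), pointing roughly to the robot's left; y across the lane, +y the side nearer the robot; z up. Ramp 132 mm long along its slope: crest (the lip) at x 130, z 22.9 mm. Position and yaw differ each time. Table before the ramp (x < 0) is bare.
- fence_end (a point): Free end of the fence, on the table: point on its inner face at its top edge (stand x -255, y -50, z 28 mm). The fence is a straight 12 mm board whose inner face is the plane stand y = -50 mm; 28 mm high on the table up to the toe, then it follows ramp and landing, 25 mm above the ramp surface.
- rail_end (a point): Mouth of the opposite, robot-side rail (stand x -30, y 78, z 22 mm). From here a 22 mm high board flares in to x 17, y 60 mm; then the rail runs up ramp and landing with its inner face at stand y = +54 mm, 22 mm above the ramp surface. So the lane is 104 mm wide, for a crate of 95 mm.
- landing: Floor beyond the lip, part of the stand: slopes up at the same 10 degrees, 9 mm lower than the ramp surface. Origin: foot of the lip (the 9 mm step, square to the slope), at the stand's y = 0. x up the slope, y across the lane as for the stand, z square to the floor. For x < 0 the ramp's surface is at z = +9 mm. As its middle passes the lip the crate tips forward on to this floor.
- bracket: Fixed aluminium end bracket, 104 wide, 36 mm high; origin on the landing floor 153 mm up-slope of the lip, axes as the landing. Carries a rubber bumper (50 mm wide, 8 to 28 mm above the floor) on a spring of 5 N/mm, 5 mm travel. Set by a screw, the bumper's face stands 115 to 127 mm from the lip (the crate is 110 mm long), differing each time and not measured: find it by feel.
- crate_center (a point): Centre (half-way up) of the full grey plastic crate of glass slides: 110 long (its x), 95 wide (its y), 45 mm high, 0.4 to 0.8 kg, loose, too wide to grip. Starts flat on the table before the ramp, 25 to 55 mm off the lane's middle on the robot's side and up to 13 degrees askew; its x points roughly up the lane. Smooth: sliding it takes 1 to 4 N on the level, 2 to 6 N up the slope.
- crate_rear (a point): Middle of the crate's lower rear edge (crate x = -55 mm, at its underside), the edge that must drop behind the lip.
- crate_front (a point): Middle of the crate's lower front edge (crate x = +55 mm, at its underside).
- stain_bottle: Bystander: small amber bottle, radius 22 mm, 85 mm high, loose; origin under its centre. Not to be disturbed.
- jar: Bystander: glass jar with steel cap, radius 30 mm, 60 mm high, loose; origin under its centre. Not to be disturbed.
- dish: Bystander: shut clear dish, radius 45 mm, 16 mm high, loose; origin under its centre. Not to be disturbed.
- beaker: Bystander: glass beaker, radius 32 mm, 70 mm high, loose; origin under its centre. Not to be disturbed.
- weight: Bystander: brass cylinder, radius 18 mm, 30 mm high, loose; origin under its centre. Not to be disturbed.

How it is judged (in metres and radians):
On the way, in this order (a step that is already met when the one before it is completed fails the run):
1. the crate lies squarely along the fence (within 5 mm and 3.5 degrees), still before the ramp (y of crate_center in the frame of stand below 0.0025 m and angle between the x axis of crate_center and the x axis of stand, either way round below 0.061 rad and x of crate_front in the frame of stand below 0.012 m), for 0.2 s.
2. pushed up past the lip, the crate bears on the sprung bumper with more than 1.5 N (contact force between crate and bracket above 1.5 N and x of crate_rear in the frame of landing above 0 m), for 0.05 s.
At the end, for the whole second after the job is handed in: The crate rests still and flat on the landing: its rear edge has dropped behind the lip (rear edge 0 to 22 mm beyond the lip, front and rear edges within 4 mm of the landing floor) (x of crate_rear in the frame of landing between -0.0025 and 0.022 m and z of crate_rear in the frame of landing between -0.004 and 0.004 m and z of crate_front in the frame of landing below 0.004 m and linear speed of crate below 0.01 m/s); the robot touches nothing.
It fails at once if the crate rammed the bumper (over 10 N) (contact force between crate and bracket above 10 N).
It fails at once if the crate was struck or shoved with more than 40 N (contact force between the fingers and crate above 40 N).
It fails at once if the crate was tipped over (more than 35 degrees) (angle between crate_center's own z axis and vertical above 0.61 rad).
It fails at once if a bystander was moved more than 20 mm (distance of any of stain_bottle, jar, dish, beaker, weight from where it was at the start of the episode above 0.02 m).
It also fails if it takes over 64 s, if anything falls off the work surface, if the arm or the gripper's body presses on something with over 40 N, if the wrist force passes 120 N, or if a joint passes its speed limit or range.

## Working session

There is one attempt and no reset: what is moved stays moved. The work goes in short steps, Python scripts to look and compute and a tool call to move; the robot and the scene stay as the last step left them, time stands still between calls to the robot, and variables do not carry over. Pictures are saved under pics/ and viewed, about 8 in all and at most 12, crops included, and the job is handed in when it is done.

Besides the shell and the picture viewer there is one more tool, called after "Call:" as a command line: name --argument value ..., lists and objects as JSON in quotes. jog_arm: Moves the arm, as the interface text tells. Its arguments: {"type":"object","properties":{"deltas":{"type":"array","items":{"type":"object","properties":{"gripper":{"type":"number"},"tx":{"type":"number"},"ty":{"type":"number"},"tz":{"type":"number"},"turn":{"type":"number"}}}},"newtons":{"type":"number"}},"required":["deltas"]}

```bash
mkdir -p pics; ls
cat > h.py <<'E'
import numpy as np, cv2
from rig import env
def save(name,fn):
    f=env.grab_frame(name); cv2.imwrite('pics/'+fn,f['image'][:,:,::-1]); np.save('pics/'+fn+'.npy',f,allow_pickle=True); return f
def load(fn): return np.load('pics/'+fn+'.npy',allow_pickle=True).item()
def ray(f,u,v):
    R=np.array(f['rotation']);d=R@np.array([(u-f['cx'])/f['fx'],-(v-f['cy'])/f['fy'],-1.]);return np.array(f['position']),d
def onz(f,u,v,z):
    p,d=ray(f,u,v);return p+d*(z-p[2])/d[2]
def proj(f,P):
    c=np.array(f['rotation']).T@(np.array(P)-np.array(f['position']));return f['cx']+f['fx']*c[0]/-c[2], f['cy']-f['fy']*c[1]/-c[2]
E
python3 - <<'E'
from h import *
for n in('top','scene'):
    f=save(n,n+'0.png');print(n,{k:np.round(v,3).tolist() for k,v in f.items() if k!='image'})
s=env.sense();print(s,env.finger_overhang)
E
```

```text
pics
top {'fx': 608.699, 'fy': 608.699, 'cx': 317.97, 'cy': 249.362, 'position': [0.424, -0.002, 1.108], 'rotation': [[-0.0, 0.988, -0.156], [-1.0, -0.0, 0.0], [0.0, 0.156, 0.988]]}
scene {'fx': 577.649, 'fy': 577.649, 'cx': 313.085, 'cy': 243.961, 'position': [1.323, -0.219, 0.688], 'rotation': [[0.308, -0.597, 0.741], [0.951, 0.206, -0.229], [-0.016, 0.775, 0.632]]}
{'t': 0.1, 'joint_pos': array([-7.00126789e+01,  1.49323100e+01, -7.97750829e+00,  6.71910433e+01,
       -9.82317198e-04,  8.99988062e+01]), 'dq': array([ 0.03890743, -0.09252143,  0.16204391, -0.05820576,  0.04068996,
        0.07295324]), 'joint_efforts': array([ 7.17433668e-04, -4.06508410e+01,  2.54527187e+01,  1.00712251e-02,
        2.34173018e-05, -8.04196603e-07]), 'position': array([ 0.17928232, -0.4929259 ,  0.30315059]), 'eef_rot': array([[ 9.39761151e-01,  3.41831242e-01, -6.17826537e-04],
       [ 3.41831800e-01, -9.39759705e-01,  1.64847576e-03],
       [-1.71079653e-05, -1.76036624e-03, -9.99998450e-01]]), 'force': array([ 0.00542896, -0.01152116, -0.65371111]), 'ft_torque': array([ 0.03312652, -0.03142589,  0.02857858]), 'grip_width': 0.08539179486062223} 0.0726
```

View pics/top0.png

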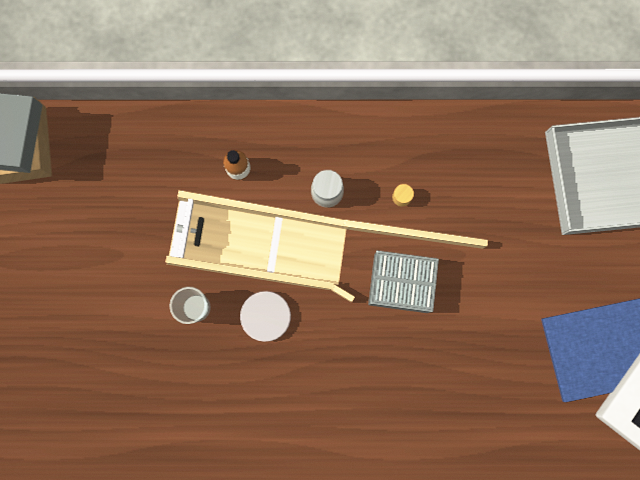

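View pics/scene0.png

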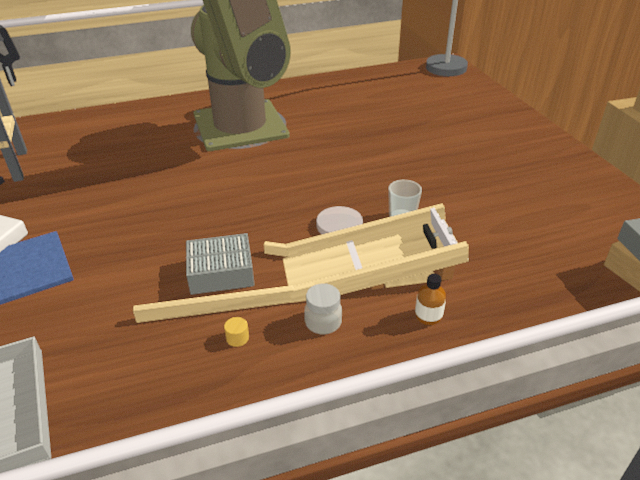

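The top view shows the stand with its lip at (275,244), fence end at (487,243), rail mouth at (352,298) and the crate around (404,281). The scene view confirms the crate is clear of the fence, with the jar and weight behind the fence and the dish and beaker on the robot side of the stand.

```bash
cat > m.py <<'E'
from h import *
def stand(f):
    hsv=cv2.cvtColor(f['image'],cv2.COLOR_RGB2HSV)
    m=cv2.inRange(hsv,(18,60,140),(35,255,255))
    pts=[]
    for u in range(375,482,3):
        c=np.where(m[205:255,u]>0)[0]+205
        if len(c): pts.append((u,c.max()+.5))   # inner top edge
    P=np.array([onz(f,u,v,.028) for u,v in pts])
    return m,np.array(pts),P
def crate(f):
    hsv=cv2.cvtColor(f['image'],cv2.COLOR_RGB2HSV)
    m=np.zeros(hsv.shape[:2],np.uint8)
    m[180:330,160:500]=cv2.inRange(hsv[180:330,160:500],(0,0,75),(180,60,255))
    return cv2.morphologyEx(m,cv2.MORPH_CLOSE,np.ones((7,7)))
E
python3 - <<'E'
from m import *
f=load('top0.png')
m,px,P=stand(f)
vx,vy,x0,y0=cv2.fitLine(P[:,:2].astype(np.float32),cv2.DIST_HUBER,0,.001,.001).ravel()
print('fence dir',vx,vy,'yaw',np.degrees(np.arctan2(vy,vx)),x0,y0, np.std((P[:,0]-x0)*-vy+(P[:,1]-y0)*vx))
row=m[225:255,470:500]; 
print('end cols',[ (v,np.where(m[v,440:510]>0)[0].max()+440) for v in range(238,248) if m[v,440:510].any()])
for n,u,v,z in [('fe',488,245,.028),('rail',353,299,.022)]: print(n,onz(f,u,v,z))
c=crate(f);cs,_=cv2.findContours(c,cv2.RETR_EXTERNAL,cv2.CHAIN_APPROX_NONE)
for k in cs:
    if cv2.contourArea(k)>500:
        r=cv2.minAreaRect(k);b=cv2.boxPoints(r);print(r);Q=np.array([onz(f,u,v,.045) for u,v in b]);print(b.round(1).tolist(),Q.round(4).tolist(),[np.linalg.norm(Q[i]-Q[i-1]).round(4) for i in range(4)])
cv2.imwrite('pics/c1.png',cv2.resize(f['image'][170:330,155:500,::-1],None,fx=2.3,fy=2.3,interpolation=cv2.INTER_CUBIC))
# bystanders
for n,u,v,z in [('dish',265,317,.016),('weight',403,195,.03),('jar',328,184,.06),('beaker',189,304,.07),('bottle',237,158,.085)]: print(n,onz(f,u,v,z).round(3))
E
```

```text
fence dir 0.14425963 0.98953986 yaw 81.70559 0.61132276 -0.19934073 0.0005216594244339015
end cols [(238, np.int64(475)), (239, np.int64(482)), (240, np.int64(487)), (241, np.int64(487)), (242, np.int64(487)), (243, np.int64(487)), (244, np.int64(487)), (245, np.int64(486)), (246, np.int64(482)), (247, np.int64(483))]
fe [ 0.60222254 -0.30793728  0.028     ]
rail [ 0.50566651 -0.06464776  0.022     ]
((265.0, 310.0), (38.0, 50.0), 90.0)
[[240.0, 291.0], [290.0, 291.0], [290.0, 329.0], [240.0, 329.0]] [[0.518, 0.1342, 0.045], [0.5179, 0.0467, 0.045], [0.452, 0.0463, 0.045], [0.452, 0.1329, 0.045]] [np.float64(0.0659), np.float64(0.0874), np.float64(0.0659), np.float64(0.0866)]
((188.55001831054688, 304.6500244140625), (36.366188049316406, 39.21223831176758), 71.56504821777344)
[[164.1999969482422, 293.6000061035156], [201.39999389648438, 281.20001220703125], [212.89999389648438, 315.70001220703125], [175.6999969482422, 328.1000061035156]] [[0.5134, 0.2665, 0.045], [0.5352, 0.2022, 0.045], [0.475, 0.1804, 0.045], [0.4536, 0.2443, 0.045]] [np.float64(0.0638), np.float64(0.0679), np.floa
[... 578 characters left out ...]
0000610351562], [180.0, 196.0], [201.6999969482422, 200.0], [190.6999969482422, 259.6000061035156]] [[0.5805, 0.2606, 0.045], [0.6886, 0.245, 0.045], [0.6812, 0.2059, 0.045], [0.5734, 0.2221, 0.045]] [np.float64(0.0392), np.float64(0.1092), np.float64(0.0398), np.float64(0.1091)]
((327.0, 193.0), (26.0, 32.0), 90.0)
[[311.0, 180.0], [343.0, 180.0], [343.0, 206.0], [311.0, 206.0]] [[0.7181, 0.0103, 0.045], [0.718, -0.0473, 0.045], [0.6701, -0.047, 0.045], [0.6701, 0.0102, 0.045]] [np.float64(0.0479), np.float64(0.0576), np.float64(0.0479), np.float64(0.0572)]
dish [0.474 0.092 0.016]
weight [ 0.694 -0.157  0.03 ]
jar [ 0.707 -0.02   0.06 ]
beaker [0.494 0.217 0.07 ]
bottle [0.747 0.139 0.085]
```

View pics/c1.png

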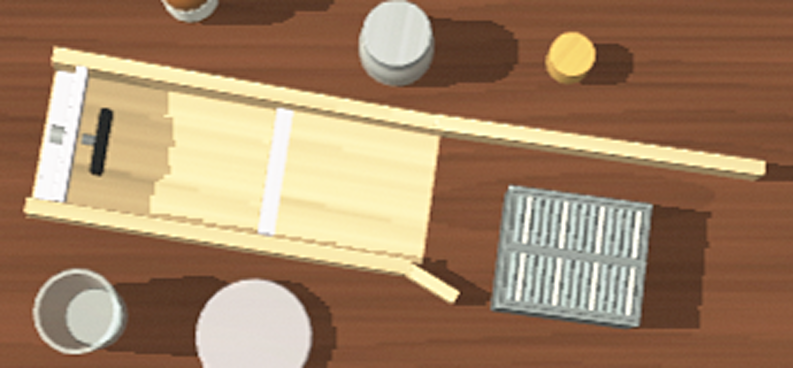

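Run:
```python
from m import *
f=load('top0.png')
g=lambda u,v:(155+(u+.5)/2.3-.5,170+(v+.5)/2.3-.5)
ex=np.array([.14426,.98954]);ey=np.array([-ex[1],ex[0]])
T1=onz(f,*g(439,134),0);T2=onz(f,*g(424,264),0);print('toe',T1,T2,np.linalg.norm(T1-T2), 'dir',(T2-T1)/np.linalg.norm(T2-T1))
for n,p,z in [('fe top',(764,167),.028),('fe base',(760,177),0),('rail in',(460,292),.022),('rail out',(454,302),.022),('lipR',(294,108),.0229),('lipR2',(273,235),.0229)]:
    P=onz(f,*g(*p),z)[:2];print(n,P.round(4))
E0=onz(f,*g(764,167),.028)[:2]
O=E0+.255*ex+.05*(-ey)*-1
print('O',O)
for n,p,z in [('toe1',(439,134),0),('toe2',(424,264),0),('rail in',(460,292),.022),('lipa',(294,108),.0229),('lipb',(273,235),.0229),('bumpT',(112,110),.045),('bumpB',(102,175),.045),('c fl',(508,186),.045),('c rl',(651,204),.045),('c rr',(637,326),.045),('c fr',(493,310),.045)]:
    P=onz(f,*g(*p),z)[:2]-O;print(n,(P@ex*1000).round(1),(P@ey*1000).round(1))
# scan column profile across fence
for u in (400,440,470): print(u,[(v,f['image'][v,u].tolist()) for v in range(226,250)])
```

```text
toe [ 0.63885377 -0.05338569  0.        ] [ 0.53379038 -0.04071458  0.        ] 0.10582472134486992 dir [-0.99280567  0.11973677  0.        ]
fe top [ 0.6071 -0.3062]
fe base [ 0.6037 -0.3105]
rail in [ 0.5098 -0.0677]
rail out [ 0.5021 -0.063 ]
lipR [0.6554 0.0623]
lipR2 [0.5542 0.0777]
O [ 0.59440851 -0.0466098 ]
toe1 -0.3 -45.0
toe2 -2.9 60.8
rail in -33.1 80.7
lipa 116.5 -44.6
lipb 117.3 57.7
bumpT 253.9 -18.3
bumpB 252.6 33.1
c fl -57.5 -3.4
c rl -167.8 -5.3
c rr -168.0 88.9
c fr -58.6 92.6
400 [(226, [136, 85, 56]), (227, [176, 133, 92]), (228, [255, 247, 186]), (229, [252, 236, 178]), (230, [251, 237, 179]), (231, [252, 239, 182]), (232, [255, 245, 189]), (233, [255, 249, 190]), (234, [123, 105, 76]), (235, [161, 138, 100]), (236, [150, 129, 92]), (237, [135, 88, 61]), (238, [130, 81, 55]), (239, [133, 86, 59]), (240, [136, 88, 60]), (241, [141, 88, 61]), (242, [141, 88, 61]), (243, [142, 90, 60]), (244, [140, 90, 63]), (245, [131, 80, 56]), (246, [127, 80, 53]), (247, [129, 81, 55]), (248, [131, 82, 56]), (249, [129, 81, 54])]
440 [(226, [136, 87, 60]), (227, [134, 85, 58]), 
[... 349 characters left out ...]
43, [137, 85, 57]), (244, [138, 90, 61]), (245, [137, 85, 59]), (246, [132, 85, 57]), (247, [126, 77, 51]), (248, [132, 85, 58]), (249, [129, 81, 57])]
470 [(226, [129, 80, 55]), (227, [125, 80, 52]), (228, [123, 78, 53]), (229, [127, 80, 54]), (230, [130, 82, 58]), (231, [126, 78, 52]), (232, [118, 75, 53]), (233, [120, 75, 52]), (234, [124, 78, 53]), (235, [122, 76, 51]), (236, [130, 84, 59]), (237, [180, 139, 98]), (238, [251, 234, 169]), (239, [248, 231, 169]), (240, [247, 230, 171]), (241, [248, 232, 171]), (242, [252, 237, 178]), (243, [255, 245, 183]), (244, [131, 112, 80]), (245, [147, 127, 91]), (246, [150, 124, 88]), (247, [139, 85, 55]), (248, [145, 91, 63]), (249, [139, 87, 57])]
```

```bash
cat >> m.py <<'E'
def stand2(f):
    P=[]
    for u in range(385,483,2):
        c=np.where(f['image'][215:255,u,0]>200)[0]+215
        P.append(onz(f,u,c.max()+.5,.028)[:2])
    P=np.float32(P);vx,vy,x0,y0=cv2.fitLine(P,cv2.DIST_HUBER,0,.001,.001).ravel()
    ex=np.array([vx,vy])*np.sign(vy);ey=np.array([-ex[1],ex[0]]);p0=np.array([x0,y0])
    E=onz(f,487.7,245.5,.028)[:2];s=(E-p0)@ex
    return p0+s*ex+.255*ex+.05*ey,ex,ey
E
python3 - <<'E'
from m import *
f=load('top0.png')
O,ex,ey=stand2(f);print('O',O,ex,np.degrees(np.arctan2(ex[1],ex[0])))
g=lambda u,v:(155+(u+.5)/2.3-.5,170+(v+.5)/2.3-.5)
for n,p,z in [('fe',(764,172),.028),('toe1',(439,134),0),('toe2',(424,264),0),('rail in',(460,292),.022),('lipa',(277,108),.0229),('lipb',(257,235),.0229),('c fl',(508,186),.045),('c rl',(651,204),.045),('c rr',(637,326),.045),('c fr',(493,310),.045)]:
    P=onz(f,*g(*p),z)[:2]-O;print(n,(P@ex*1000).round(1),(P@ey*1000).round(1))
np.savez('st.npz',O=O,ex=ex,ey=ey)
c=crate(f);hsv=f['image'];
for n,P in dict(dish=(.474,.092),weight=(.694,-.157),jar=(.707,-.02),beaker=(.494,.217),bottle=(.747,.139)).items(): d=np.array(P)-O;print(n,(d@ex).round(3),(d@ey).round(3))
E
```

```text
O [ 0.58721471 -0.04770792] [0.14233622 0.9898184 ] 81.81694
fe -253.4 -52.5
toe1 1.7 -51.9
toe2 -0.7 53.9
rail in -30.9 73.8
lipa 131.9 -49.9
lipb 131.8 52.3
c fl -55.4 -10.2
c rl -165.7 -12.0
c rr -165.7 82.2
c fr -56.3 85.7
dish 0.122 0.132
weight -0.093 -0.121
jar 0.044 -0.115
beaker 0.249 0.13
bottle 0.208 -0.132
```

Call:
jog_arm --deltas '[{"gripper": 60,"tx": 273,"ty": 352,"tz": 0,"turn": -0.491},{"gripper": 60,"tx": 273,"ty": 352,"tz": 0,"turn": -0.491},{"gripper": 60,"tx": 273,"ty": 352,"tz": 0,"turn": -0.491},{"gripper": 60,"tx": 273,"ty": 352,"tz": 0,"turn": -0.491},{"gripper": 60,"tx": 273,"ty": 352,"tz": 0,"turn": -0.491}]'

```text
t: 0.6
position: [0.3253, -0.305, 0.3037]
eef_rot: [[0.99, -0.144, -0.0], [-0.144, -0.99, 0.0], [-0.0, -0.0, -1.0]]
force: [0.4, 0.5, 0.2]
grip_width: 0.0598
```

Call:
jog_arm --deltas '[{"gripper": 60,"tx": 127,"ty": 164,"tz": 0},{"gripper": 60,"tx": 127,"ty": 164,"tz": 0},{"gripper": 60,"tx": 127,"ty": 164,"tz": 0},{"gripper": 60,"tx": 127,"ty": 164,"tz": 0},{"gripper": 60,"tx": 127,"ty": 164,"tz": -40}]'

```text
$.deltas[0]: bad value
```

Call:
jog_arm --deltas '[{"tz": -50},{"tz": -100},{"tz": -140},{"tz": -160},{"tz": -160}]'

```text
$.deltas[0]: bad value
```

Call:
jog_arm --deltas '[{"gripper": 60,"tx": 127,"ty": 164,"tz": 0,"turn": 0},{"gripper": 60,"tx": 127,"ty": 164,"tz": 0,"turn": 0},{"gripper": 60,"tx": 127,"ty": 164,"tz": 0,"turn": 0},{"gripper": 60,"tx": 127,"ty": 164,"tz": 0,"turn": 0},{"gripper": 60,"tx": 127,"ty": 164,"tz": 0,"turn": 0}]'

```text
t: 1.1
position: [0.4543, -0.1389, 0.3036]
eef_rot: [[0.991, -0.135, 0.001], [-0.135, -0.991, 0.002], [0.001, -0.002, -1.0]]
force: [-0.3, -0.7, -0.6]
grip_width: 0.0601
```

Call:
jog_arm --deltas '[{"gripper": 60,"tx": 0,"ty": 0,"tz": -50,"turn": 0},{"gripper": 60,"tx": 0,"ty": 0,"tz": -100,"turn": 0},{"gripper": 60,"tx": 0,"ty": 0,"tz": -150,"turn": 0},{"gripper": 60,"tx": 0,"ty": 0,"tz": -200,"turn": 0},{"gripper": 60,"tx": 0,"ty": 0,"tz": -210,"turn": 0}]'

```text
t: 1.6
position: [0.447, -0.1417, 0.0893]
eef_rot: [[0.99, -0.142, -0.011], [-0.142, -0.99, 0.003], [-0.011, -0.001, -1.0]]
force: [-1.7, 0.8, -0.1]
grip_width: 0.0598
```

Call:
jog_arm --deltas '[{"gripper": 60,"tx": 0,"ty": 0,"tz": -6,"turn": 0},{"gripper": 60,"tx": 5,"ty": 0,"tz": -12,"turn": 0},{"gripper": 60,"tx": 10,"ty": -1,"tz": -14,"turn": 0},{"gripper": 60,"tx": 14,"ty": -2,"tz": -14,"turn": 0},{"gripper": 60,"tx": 17,"ty": -2.4,"tz": -14,"turn": 0}]'

```text
t: 2.1
position: [0.4706, -0.1456, 0.0813]
eef_rot: [[0.99, -0.142, 0.003], [-0.142, -0.99, -0.001], [0.003, 0.001, -1.0]]
force: [-0.5, 0.6, 0.7]
grip_width: 0.0599
```

Call:
jog_arm --deltas '[{"gripper": 60,"tx": 3,"ty": -0.4,"tz": 0,"turn": 0},{"gripper": 60,"tx": 6,"ty": -0.9,"tz": 0,"turn": 0},{"gripper": 60,"tx": 9,"ty": -1.3,"tz": 0,"turn": 0},{"gripper": 60,"tx": 12,"ty": -1.7,"tz": 0,"turn": 0},{"gripper": 60,"tx": 15,"ty": -2.1,"tz": 0,"turn": 0}]'

```text
t: 2.6
position: [0.4819, -0.1467, 0.0795]
eef_rot: [[0.99, -0.142, -0.004], [-0.142, -0.99, 0.001], [-0.004, -0.0, -1.0]]
force: [-5.1, 1.7, 1.8]
grip_width: 0.0598
```

Run:
```python
from h import *
s=env.sense();f=save('scene','s1.png');cv2.imwrite('pics/s1c.png',cv2.resize(f['image'][150:350,80:400,::-1],None,fx=2,fy=2))
print(s['t'],s['position'],s['force'])
```

```text
2.6 [ 0.48187529 -0.14669366  0.07946586] [-5.07457044  1.68626597  1.83912751]
```

View pics/s1c.png

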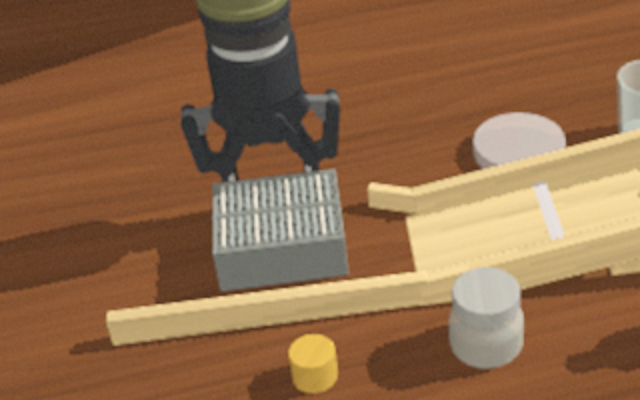

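Both fingers sit behind the crate's robot-side face at about x 230–330 in the crop, contact is felt at 5 N, and the lane is clear. I'll push on to the fence.

Call:
jog_arm --deltas '[{"gripper": 60,"tx": 3,"ty": -0.4,"tz": 0,"turn": 0},{"gripper": 60,"tx": 6,"ty": -0.9,"tz": 0,"turn": 0},{"gripper": 60,"tx": 9,"ty": -1.3,"tz": 0,"turn": 0},{"gripper": 60,"tx": 12,"ty": -1.7,"tz": 0,"turn": 0},{"gripper": 60,"tx": 15,"ty": -2.1,"tz": 0,"turn": 0}]'

```text
t: 3.15
position: [0.4991, -0.1494, 0.0798]
eef_rot: [[0.99, -0.142, -0.0], [-0.142, -0.99, -0.0], [0.0, 0.0, -1.0]]
force: [-2.4, -0.6, -2.1]
grip_width: 0.0601
```

Call:
jog_arm --deltas '[{"gripper": 60,"tx": 2,"ty": -0.3,"tz": 0,"turn": 0},{"gripper": 60,"tx": 4,"ty": -0.6,"tz": 0,"turn": 0},{"gripper": 60,"tx": 6,"ty": -0.9,"tz": 0,"turn": 0},{"gripper": 60,"tx": 8,"ty": -1.1,"tz": 0,"turn": 0},{"gripper": 60,"tx": 9,"ty": -1.3,"tz": 0,"turn": 0}]'

```text
t: 3.65
position: [0.508, -0.1506, 0.08]
eef_rot: [[0.99, -0.142, 0.0], [-0.142, -0.99, 0.0], [0.0, -0.0, -1.0]]
force: [-2.8, 0.6, -0.2]
grip_width: 0.0603
```

```bash
cat > st.py <<'E'
from h import *
z=np.load('st.npz')
s=env.sense();d=s['position'][:2]-z['O'];F=s['force'][:2]
print('t',s['t'],'stand xy',d@z['ex'],d@z['ey'],'z',s['position'][2],'F stand',F@z['ex'],F@z['ey'],s['force'][2],'q6',s['joint_pos'][5])
E
python3 st.py
```

```text
t 3.65 stand xy -0.11313458150225547 0.06376116603534433 z 0.0799649033616261 F stand 0.16386582915628253 2.8863138858223087 -0.2382843751166568 q6 171.63042613019445
```

Call:
jog_arm --deltas '[{"gripper": 60,"tx": 1.5,"ty": -0.2,"tz": 0,"turn": 0},{"gripper": 60,"tx": 3,"ty": -0.4,"tz": 0,"turn": 0},{"gripper": 60,"tx": 4.5,"ty": -0.6,"tz": 0,"turn": 0},{"gripper": 60,"tx": 5.5,"ty": -0.8,"tz": 0,"turn": 0},{"gripper": 60,"tx": 6,"ty": -0.9,"tz": 0,"turn": 0}]'

```text
t: 4.15
position: [0.5139, -0.1515, 0.08]
eef_rot: [[0.99, -0.142, 0.0], [-0.142, -0.99, 0.0], [0.0, -0.0, -1.0]]
force: [-4.4, 0.9, 0.3]
grip_width: 0.0598
```

Call:
jog_arm --deltas '[{"gripper": 60,"tx": 0.5,"ty": 0,"tz": 0,"turn": 0},{"gripper": 60,"tx": 1,"ty": -0.1,"tz": 0,"turn": 0},{"gripper": 60,"tx": 1.5,"ty": -0.2,"tz": 0,"turn": 0},{"gripper": 60,"tx": 1.5,"ty": -0.2,"tz": 0,"turn": 0},{"gripper": 60,"tx": 1.5,"ty": -0.2,"tz": 0,"turn": 0}]'

```text
t: 4.65
position: [0.5154, -0.1517, 0.08]
eef_rot: [[0.99, -0.142, 0.0], [-0.142, -0.99, -0.0], [0.0, 0.0, -1.0]]
force: [-2.7, 1.4, 0.9]
grip_width: 0.0602
```

Call:
jog_arm --deltas '[{"gripper": 60,"tx": 1,"ty": -0.1,"tz": 0,"turn": 0},{"gripper": 60,"tx": 2,"ty": -0.3,"tz": 0,"turn": 0},{"gripper": 60,"tx": 3,"ty": -0.4,"tz": 0,"turn": 0},{"gripper": 60,"tx": 3,"ty": -0.4,"tz": 0,"turn": 0},{"gripper": 60,"tx": 3,"ty": -0.4,"tz": 0,"turn": 0}]'

```text
t: 5.15
position: [0.516, -0.1517, 0.0797]
eef_rot: [[0.99, -0.142, -0.004], [-0.142, -0.99, 0.001], [-0.005, 0.0, -1.0]]
force: [-7.6, 0.7, 4.6]
grip_width: 0.06
```

Call:
jog_arm --deltas '[{"gripper": 60,"tx": -4,"ty": 0.6,"tz": 0,"turn": 0},{"gripper": 60,"tx": -15,"ty": 2,"tz": 0,"turn": 0},{"gripper": 60,"tx": -40,"ty": 5.7,"tz": 0,"turn": 0},{"gripper": 60,"tx": -42,"ty": 6,"tz": 40,"turn": 0},{"gripper": 60,"tx": -42,"ty": 6,"tz": 80,"turn": 0}]'

```text
t: 5.65
position: [0.4738, -0.1454, 0.1596]
eef_rot: [[0.99, -0.142, -0.004], [-0.142, -0.99, 0.001], [-0.004, -0.001, -1.0]]
force: [2.2, -0.2, 0.5]
grip_width: 0.0599
```

Call:
jog_arm --deltas '[{"gripper": 60,"tx": 0,"ty": -40,"tz": 0,"turn": 0.7},{"gripper": 60,"tx": 0,"ty": -80,"tz": 0,"turn": 0.7},{"gripper": 60,"tx": 40,"ty": -102,"tz": 0,"turn": 0.7},{"gripper": 60,"tx": 85,"ty": -102,"tz": 0,"turn": 0.7},{"gripper": 60,"tx": 85,"ty": -102,"tz": 0,"turn": 0.7}]'

```text
t: 6.15
position: [0.5678, -0.2501, 0.1607]
eef_rot: [[0.846, 0.534, 0.009], [0.534, -0.846, -0.003], [0.007, 0.007, -1.0]]
force: [0.0, -0.2, -0.1]
grip_width: 0.0601
```

Call:
jog_arm --deltas '[{"gripper": 60,"tx": 0,"ty": 0,"tz": 0,"turn": 0.871},{"gripper": 60,"tx": 0,"ty": 0,"tz": 0,"turn": 0.871},{"gripper": 60,"tx": 0,"ty": 0,"tz": 0,"turn": 0.871},{"gripper": 60,"tx": 0,"ty": 0,"tz": 0,"turn": 0.871},{"gripper": 60,"tx": 0,"ty": 0,"tz": 0,"turn": 0.871}]'

```text
t: 6.65
position: [0.5618, -0.2483, 0.1603]
eef_rot: [[0.254, 0.967, 0.002], [0.967, -0.254, -0.001], [-0.0, 0.002, -1.0]]
force: [-0.7, -0.3, 0.4]
grip_width: 0.0601
```

```bash
python3 st.py
python3 - <<'E'
from h import *
f=save('top','t2.png');cv2.imwrite('pics/t2c.png',cv2.resize(f['image'][170:330,300:500,::-1],None,fx=3.5,fy=3.5,interpolation=cv2.INTER_CUBIC))
E
```

```text
t 6.65 stand xy -0.20220507952841998 -0.003413329264920115 z 0.16031147912770435 F stand -0.352101420637574 0.6341970401534851 0.3989800217703004 q6 80.86361905753897
```

View pics/t2c.png

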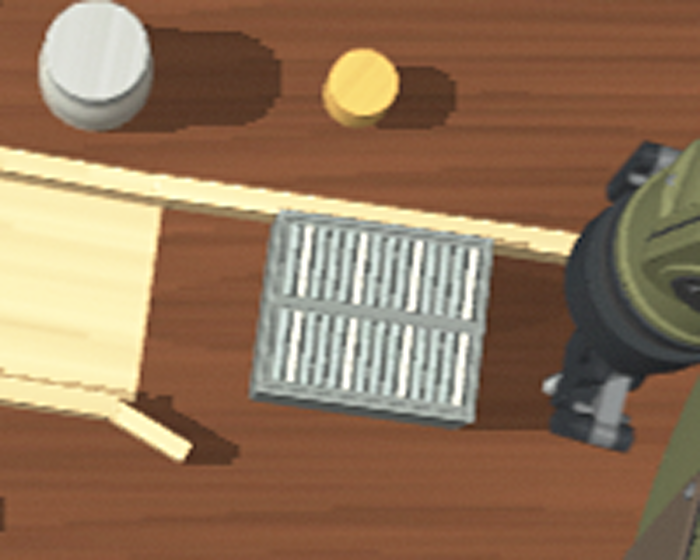

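Run:
```python
from h import *
f=load('t2.png');z=np.load('st.npz')
C=[]
for n,p in [('fl',(282,211)),('rl',(493,240)),('rr',(471,419)),('fr',(253,391))]:
    P=onz(f,300+(p[0]+.5)/3.5-.5,170+(p[1]+.5)/3.5-.5,.045)[:2]-z['O'];C.append((P@z['ex']*1000,P@z['ey']*1000))
C=np.array(C);print(C.round(1),C.mean(0));a=(C[0]-C[1])+(C[3]-C[2]);print(np.degrees(np.arctan2(a[1],a[0])))
```

```text
[[ -58.8  -48.2]
 [-166.5  -48.6]
 [-165.7   43.3]
 [ -56.    44.8]] [-111.77009005   -2.17335057]
0.5065731411832436
```

Call:
jog_arm --deltas '[{"gripper": 40,"tx": -3,"ty": 0,"tz": -30,"turn": 0.115},{"gripper": 40,"tx": -3,"ty": 0,"tz": -60,"turn": 0.115},{"gripper": 40,"tx": -3,"ty": 0,"tz": -70,"turn": 0.115},{"gripper": 40,"tx": -3,"ty": 0,"tz": -76,"turn": 0.115},{"gripper": 40,"tx": -3,"ty": 0,"tz": -80,"turn": 0.115}]'

```text
t: 7.2
position: [0.5589, -0.2483, 0.0803]
eef_rot: [[0.148, 0.989, 0.001], [0.989, -0.148, -0.0], [-0.0, 0.001, -1.0]]
force: [0.1, -0.5, 0.4]
grip_width: 0.0399
```

```bash
python3 st.py
```

```text
t 7.2 stand xy -0.2026228796980969 -0.0004972711354234534 z 0.08030753175833066 F stand -0.5166920442474943 -0.16680351151098147 0.3795403801094549 q6 74.57147017870814
```

Call:
jog_arm --deltas '[{"gripper": 40,"tx": 0.7,"ty": 5,"tz": 0,"turn": 0},{"gripper": 40,"tx": 1.4,"ty": 9.9,"tz": 0,"turn": 0},{"gripper": 40,"tx": 2.1,"ty": 14.8,"tz": 0,"turn": 0},{"gripper": 40,"tx": 2.4,"ty": 17,"tz": 0,"turn": 0},{"gripper": 40,"tx": 2.7,"ty": 19,"tz": 0,"turn": 0}]'

```text
t: 7.7
position: [0.5612, -0.2287, 0.0804]
eef_rot: [[0.147, 0.989, 0.001], [0.989, -0.147, -0.0], [-0.0, 0.001, -1.0]]
force: [0.1, 0.2, -1.0]
grip_width: 0.0403
```

Call:
jog_arm --deltas '[{"gripper": 40,"tx": 0.3,"ty": 2,"tz": 0,"turn": 0},{"gripper": 40,"tx": 0.6,"ty": 4,"tz": 0,"turn": 0},{"gripper": 40,"tx": 0.9,"ty": 6,"tz": 0,"turn": 0},{"gripper": 40,"tx": 1.1,"ty": 8,"tz": 0,"turn": 0},{"gripper": 40,"tx": 1.4,"ty": 10,"tz": 0,"turn": 0}]'

```text
t: 8.2
position: [0.562, -0.2199, 0.0799]
eef_rot: [[0.148, 0.989, -0.001], [0.989, -0.148, -0.002], [-0.003, -0.001, -1.0]]
force: [-1.6, -4.0, -0.0]
grip_width: 0.0402
```

Call:
jog_arm --deltas '[{"gripper": 40,"tx": 0.6,"ty": 4,"tz": 0,"turn": 0},{"gripper": 40,"tx": 1.1,"ty": 8,"tz": 0,"turn": 0},{"gripper": 40,"tx": 1.7,"ty": 12,"tz": 0,"turn": 0},{"gripper": 40,"tx": 2.3,"ty": 16,"tz": 0,"turn": 0},{"gripper": 40,"tx": 2.9,"ty": 20,"tz": 0,"turn": 0}]'

```text
t: 8.7
position: [0.5652, -0.1987, 0.08]
eef_rot: [[0.147, 0.989, -0.0], [0.989, -0.147, -0.0], [-0.0, -0.0, -1.0]]
force: [-2.0, -3.7, 0.3]
grip_width: 0.0397
```

```bash
python3 st.py
```

```text
t 8.7 stand xy -0.1526238535395285 0.0002936822305035712 z 0.07995553074540107 F stand -3.9341827226502497 1.4490969840154937 0.25367298638674457 q6 79.10731513693956
```

Call:
jog_arm --deltas '[{"gripper": 40,"tx": 0.7,"ty": 5,"tz": 0,"turn": 0},{"gripper": 40,"tx": 1.4,"ty": 10,"tz": 0,"turn": 0},{"gripper": 40,"tx": 2.1,"ty": 15,"tz": 0,"turn": 0},{"gripper": 40,"tx": 2.9,"ty": 20,"tz": 0,"turn": 0},{"gripper": 40,"tx": 3.6,"ty": 25,"tz": 0,"turn": 0}]'

```text
t: 9.2
position: [0.5689, -0.1736, 0.0799]
eef_rot: [[0.147, 0.989, -0.0], [0.989, -0.147, 0.0], [0.0, -0.0, -1.0]]
force: [-1.5, -3.7, 0.5]
grip_width: 0.0399
```

Call:
jog_arm --deltas '[{"gripper": 40,"tx": 0.7,"ty": 5,"tz": 0,"turn": 0},{"gripper": 40,"tx": 1.4,"ty": 10,"tz": 0,"turn": 0},{"gripper": 40,"tx": 2.1,"ty": 15,"tz": 0,"turn": 0},{"gripper": 40,"tx": 2.9,"ty": 20,"tz": 0,"turn": 0},{"gripper": 40,"tx": 3.6,"ty": 25,"tz": 0,"turn": 0}]'

```text
t: 9.7
position: [0.5723, -0.149, 0.0799]
eef_rot: [[0.148, 0.989, -0.0], [0.989, -0.148, -0.001], [-0.001, -0.0, -1.0]]
force: [-2.5, -5.5, -0.8]
grip_width: 0.0401
```

```bash
python3 st.py
```

```text
t 9.7 stand xy -0.10234200394727204 0.0003505334865114471 z 0.07988222047120949 F stand -5.769030232837712 1.7235184169033304 -0.830112567890452 q6 83.92126114758432
```

Call:
jog_arm --deltas '[{"gripper": 40,"tx": 0.7,"ty": 5,"tz": 0,"turn": 0},{"gripper": 40,"tx": 1.4,"ty": 10,"tz": 0,"turn": 0},{"gripper": 40,"tx": 2.1,"ty": 15,"tz": 0,"turn": 0},{"gripper": 40,"tx": 2.9,"ty": 20,"tz": 0,"turn": 0},{"gripper": 40,"tx": 3.6,"ty": 25,"tz": 0,"turn": 0}]'

```text
t: 10.2
position: [0.576, -0.1236, 0.0798]
eef_rot: [[0.148, 0.989, -0.0], [0.989, -0.148, 0.0], [0.0, -0.0, -1.0]]
force: [-1.5, -4.1, -2.2]
grip_width: 0.0402
```

Call:
jog_arm --deltas '[{"gripper": 40,"tx": 0.7,"ty": 5,"tz": 0,"turn": 0},{"gripper": 40,"tx": 1.4,"ty": 10,"tz": 0,"turn": 0},{"gripper": 40,"tx": 2.1,"ty": 15,"tz": 0,"turn": 0},{"gripper": 40,"tx": 2.9,"ty": 20,"tz": 0,"turn": 0},{"gripper": 40,"tx": 3.6,"ty": 25,"tz": 0,"turn": 0}]'

```text
t: 10.7
position: [0.5796, -0.0985, 0.0798]
eef_rot: [[0.147, 0.989, -0.0], [0.989, -0.147, 0.0], [0.0, -0.0, -1.0]]
force: [-0.8, -3.3, -2.4]
grip_width: 0.0399
```

```bash
python3 st.py;  python3 - <<'E'
from h import *
f=save('scene','s3.png');cv2.imwrite('pics/s3c.png',cv2.resize(f['image'][150:350,150:480,::-1],None,fx=2,fy=2))
E
```

```text
t 10.7 stand xy -0.051408941289803764 0.00032844990716522675 z 0.07980459535639178 F stand -3.3556860390055494 0.31451780734736795 -2.384663376443335 q6 88.822407742659
```

View pics/s3c.png

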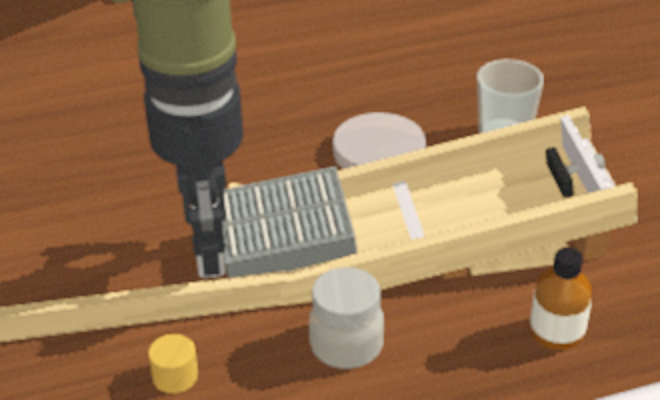

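Crate square in the lane, front past the rail mouth, fingers behind it at (210,265) in the crop; bystanders untouched.

Call:
jog_arm --deltas '[{"gripper": 40,"tx": 0.7,"ty": 5,"tz": 0,"turn": 0},{"gripper": 40,"tx": 1.4,"ty": 10,"tz": 0,"turn": 0},{"gripper": 40,"tx": 2.1,"ty": 15,"tz": 0.5,"turn": 0},{"gripper": 40,"tx": 2.9,"ty": 20,"tz": 1,"turn": 0},{"gripper": 40,"tx": 3.6,"ty": 25,"tz": 1.5,"turn": 0}]'

```text
t: 11.25
position: [0.5834, -0.0736, 0.0815]
eef_rot: [[0.147, 0.989, 0.0], [0.989, -0.147, 0.0], [0.0, 0.0, -1.0]]
force: [0.0, -4.1, -2.6]
grip_width: 0.04
```

Call:
jog_arm --deltas '[{"gripper": 40,"tx": 0.7,"ty": 5,"tz": 0.6,"turn": 0},{"gripper": 40,"tx": 1.4,"ty": 10,"tz": 1.2,"turn": 0},{"gripper": 40,"tx": 2.1,"ty": 15,"tz": 2,"turn": 0},{"gripper": 40,"tx": 2.9,"ty": 20,"tz": 2.8,"turn": 0},{"gripper": 40,"tx": 3.6,"ty": 25,"tz": 3.6,"turn": 0}]'

```text
t: 11.75
position: [0.587, -0.0489, 0.0853]
eef_rot: [[0.148, 0.989, 0.0], [0.989, -0.148, -0.001], [-0.0, 0.0, -1.0]]
force: [-0.9, -4.5, -0.3]
grip_width: 0.04
```

Call:
jog_arm --deltas '[{"gripper": 40,"tx": 0.7,"ty": 5,"tz": 0.9,"turn": 0},{"gripper": 40,"tx": 1.4,"ty": 10,"tz": 1.8,"turn": 0},{"gripper": 40,"tx": 2.1,"ty": 15,"tz": 2.7,"turn": 0},{"gripper": 40,"tx": 2.9,"ty": 20,"tz": 3.5,"turn": 0},{"gripper": 40,"tx": 3.6,"ty": 25,"tz": 4.4,"turn": 0}]'

```text
t: 12.25
position: [0.5906, -0.0239, 0.0897]
eef_rot: [[0.148, 0.989, 0.0], [0.989, -0.148, -0.001], [-0.001, 0.0, -1.0]]
force: [-1.0, -6.0, 0.7]
grip_width: 0.0402
```

```bash
python3 st.py
```

```text
t 12.25 stand xy 0.024056088923835137 7.333082694565037e-05 z 0.08968597009581462 F stand -6.0427290605595685 0.1064828087563408 0.6634961295015118 q6 96.18317651338874
```

Call:
jog_arm --deltas '[{"gripper": 40,"tx": 0.7,"ty": 5,"tz": 0.9,"turn": 0},{"gripper": 40,"tx": 1.4,"ty": 10,"tz": 1.8,"turn": 0},{"gripper": 40,"tx": 2.1,"ty": 15,"tz": 2.7,"turn": 0},{"gripper": 40,"tx": 2.9,"ty": 20,"tz": 3.5,"turn": 0},{"gripper": 40,"tx": 3.6,"ty": 25,"tz": 4.4,"turn": 0}]'

```text
t: 12.75
position: [0.5941, 0.001, 0.0942]
eef_rot: [[0.148, 0.989, 0.0], [0.989, -0.148, -0.001], [-0.001, 0.0, -1.0]]
force: [-1.0, -6.2, 1.6]
grip_width: 0.0398
```

Call:
jog_arm --deltas '[{"gripper": 40,"tx": 0.4,"ty": 3,"tz": 0.5,"turn": 0},{"gripper": 40,"tx": 0.9,"ty": 6,"tz": 1,"turn": 0},{"gripper": 40,"tx": 1.3,"ty": 9,"tz": 1.6,"turn": 0},{"gripper": 40,"tx": 1.7,"ty": 12,"tz": 2.1,"turn": 0},{"gripper": 40,"tx": 2.1,"ty": 15,"tz": 2.6,"turn": 0}]'

```text
t: 13.25
position: [0.5963, 0.0153, 0.0972]
eef_rot: [[0.148, 0.989, 0.001], [0.989, -0.148, -0.002], [-0.002, 0.001, -1.0]]
force: [-1.5, -7.9, 5.1]
grip_width: 0.0397
```

Call:
jog_arm --deltas '[{"gripper": 40,"tx": 0.4,"ty": 3,"tz": 0.5,"turn": 0},{"gripper": 40,"tx": 0.9,"ty": 6,"tz": 1,"turn": 0},{"gripper": 40,"tx": 1.3,"ty": 9,"tz": 1.6,"turn": 0},{"gripper": 40,"tx": 1.7,"ty": 12,"tz": 2.1,"turn": 0},{"gripper": 40,"tx": 2.1,"ty": 15,"tz": 2.6,"turn": 0}]'

```text
t: 13.75
position: [0.5979, 0.0313, 0.0986]
eef_rot: [[0.147, 0.989, -0.001], [0.989, -0.147, 0.0], [0.0, -0.001, -1.0]]
force: [0.6, -2.8, -2.6]
grip_width: 0.0401
```

```bash
python3 st.py;  python3 - <<'E'
from h import *
f=save('scene','s4.png');cv2.imwrite('pics/s4c.png',cv2.resize(f['image'][150:330,220:480,::-1],None,fx=2.5,fy=2.5))
E
```

```text
t 13.75 stand xy 0.07973606240151196 0.0007032720560634287 z 0.09862871854035749 F stand -2.686867213348057 -1.0121124793406189 -2.604018078319197 q6 101.46368240875269
```

View pics/s4c.png

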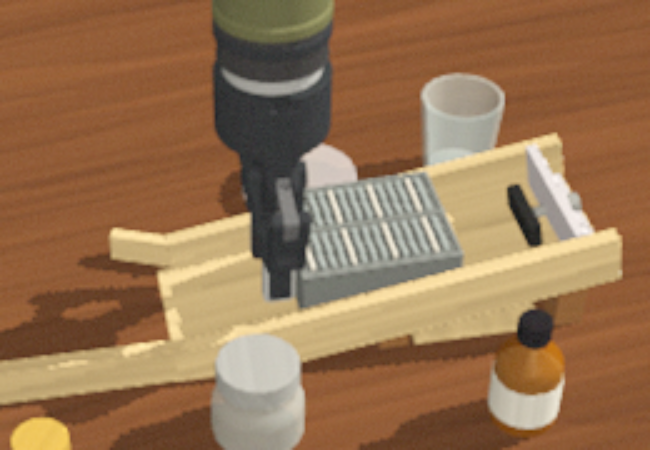

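Call:
jog_arm --deltas '[{"gripper": 40,"tx": 0.4,"ty": 2.5,"tz": 0.5,"turn": 0},{"gripper": 40,"tx": 0.7,"ty": 5,"tz": 1,"turn": 0},{"gripper": 40,"tx": 1.1,"ty": 7.5,"tz": 1.5,"turn": 0},{"gripper": 40,"tx": 1.4,"ty": 10,"tz": 2,"turn": 0},{"gripper": 40,"tx": 1.8,"ty": 12.5,"tz": 2.4,"turn": 0}]'

```text
t: 14.3
position: [0.6, 0.0436, 0.1015]
eef_rot: [[0.147, 0.989, -0.0], [0.989, -0.147, -0.0], [-0.0, -0.0, -1.0]]
force: [0.4, -2.7, -2.2]
grip_width: 0.0403
```

Call:
jog_arm --deltas '[{"gripper": 40,"tx": 0.3,"ty": 2,"tz": 0.4,"turn": 0},{"gripper": 40,"tx": 0.6,"ty": 4,"tz": 0.8,"turn": 0},{"gripper": 40,"tx": 0.8,"ty": 6,"tz": 1.2,"turn": 0},{"gripper": 40,"tx": 1.1,"ty": 8,"tz": 1.6,"turn": 0},{"gripper": 40,"tx": 1.3,"ty": 9.5,"tz": 2,"turn": 0}]'

```text
t: 14.8
position: [0.6014, 0.0531, 0.1035]
eef_rot: [[0.147, 0.989, 0.0], [0.989, -0.147, 0.0], [0.0, 0.0, -1.0]]
force: [-0.2, -3.3, -1.7]
grip_width: 0.0402
```

```bash
python3 st.py
```

```text
t 14.8 stand xy 0.10176674524981404 0.00031543151256624235 z 0.10349415572697526 F stand -3.2685852868198575 -0.30881136529500275 -1.695476550686748 q6 103.52099088045938
```

Call:
jog_arm --deltas '[{"gripper": 40,"tx": 0.2,"ty": 1.2,"tz": 0.2,"turn": 0},{"gripper": 40,"tx": 0.3,"ty": 2.4,"tz": 0.4,"turn": 0},{"gripper": 40,"tx": 0.5,"ty": 3.6,"tz": 0.6,"turn": 0},{"gripper": 40,"tx": 0.7,"ty": 4.8,"tz": 0.8,"turn": 0},{"gripper": 40,"tx": 0.9,"ty": 6,"tz": 1,"turn": 0}]'

```text
t: 15.3
position: [0.6022, 0.059, 0.1044]
eef_rot: [[0.147, 0.989, -0.0], [0.989, -0.147, -0.0], [-0.0, -0.0, -1.0]]
force: [-0.6, -3.5, -2.7]
grip_width: 0.0401
```

Call:
jog_arm --deltas '[{"gripper": 40,"tx": 0.1,"ty": 0.8,"tz": 0.1,"turn": 0},{"gripper": 40,"tx": 0.2,"ty": 1.6,"tz": 0.2,"turn": 0},{"gripper": 40,"tx": 0.3,"ty": 2.4,"tz": 0.3,"turn": 0},{"gripper": 40,"tx": 0.5,"ty": 3.2,"tz": 0.4,"turn": 0},{"gripper": 40,"tx": 0.6,"ty": 4,"tz": 0.5,"turn": 0}]'

```text
t: 15.8
position: [0.6029, 0.063, 0.105]
eef_rot: [[0.147, 0.989, -0.0], [0.989, -0.147, 0.0], [0.0, -0.0, -1.0]]
force: [-1.2, -3.4, -2.1]
grip_width: 0.0401
```

```bash
python3 st.py
```

```text
t 15.8 stand xy 0.11177113773360924 0.0002683021896386313 z 0.10496151325867314 F stand -3.4907810437006144 0.6739890129184262 -2.088510445844405 q6 104.44356781756704
```

Call:
jog_arm --deltas '[{"gripper": 40,"tx": 0.1,"ty": 0.6,"tz": 0,"turn": 0},{"gripper": 40,"tx": 0.2,"ty": 1.2,"tz": 0,"turn": 0},{"gripper": 40,"tx": 0.3,"ty": 1.8,"tz": 0,"turn": 0},{"gripper": 40,"tx": 0.3,"ty": 2.4,"tz": 0,"turn": 0},{"gripper": 40,"tx": 0.4,"ty": 3,"tz": 0,"turn": 0}]'

```text
t: 16.3
position: [0.6033, 0.0658, 0.1051]
eef_rot: [[0.148, 0.989, 0.0], [0.989, -0.148, -0.0], [-0.0, 0.0, -1.0]]
force: [-1.3, -3.5, -0.1]
grip_width: 0.04
```

Call:
jog_arm --deltas '[{"gripper": 40,"tx": 0,"ty": 0.3,"tz": 0,"turn": 0},{"gripper": 40,"tx": 0.1,"ty": 0.6,"tz": 0,"turn": 0},{"gripper": 40,"tx": 0.1,"ty": 0.9,"tz": 0,"turn": 0},{"gripper": 40,"tx": 0.2,"ty": 1.2,"tz": 0,"turn": 0},{"gripper": 40,"tx": 0.2,"ty": 1.5,"tz": 0,"turn": 0}]'

```text
t: 16.8
position: [0.6036, 0.0673, 0.1052]
eef_rot: [[0.148, 0.989, 0.0], [0.989, -0.148, -0.0], [-0.0, 0.0, -1.0]]
force: [-0.9, -5.6, 1.2]
grip_width: 0.0406
```

Call:
jog_arm --deltas '[{"gripper": 40,"tx": 0,"ty": 0.2,"tz": 0,"turn": 0},{"gripper": 40,"tx": 0.1,"ty": 0.4,"tz": 0,"turn": 0},{"gripper": 40,"tx": 0.1,"ty": 0.6,"tz": 0,"turn": 0},{"gripper": 40,"tx": 0.1,"ty": 0.8,"tz": 0,"turn": 0},{"gripper": 40,"tx": 0.1,"ty": 0.8,"tz": 0,"turn": 0}]'

```text
t: 17.3
position: [0.6037, 0.068, 0.1052]
eef_rot: [[0.148, 0.989, 0.0], [0.989, -0.148, -0.0], [-0.0, 0.0, -1.0]]
force: [-1.2, -5.0, 0.7]
grip_width: 0.04
```

Call:
jog_arm --deltas '[{"gripper": 40,"tx": 0,"ty": 0.2,"tz": 0,"turn": 0},{"gripper": 40,"tx": 0.1,"ty": 0.4,"tz": 0,"turn": 0},{"gripper": 40,"tx": 0.1,"ty": 0.6,"tz": 0,"turn": 0},{"gripper": 40,"tx": 0.1,"ty": 0.8,"tz": 0,"turn": 0},{"gripper": 40,"tx": 0.1,"ty": 1,"tz": 0,"turn": 0}]'

```text
t: 17.8
position: [0.6038, 0.0689, 0.1053]
eef_rot: [[0.148, 0.989, 0.001], [0.989, -0.148, -0.001], [-0.001, 0.001, -1.0]]
force: [-0.1, -5.4, 0.5]
grip_width: 0.0399
```

```bash
python3 st.py;  python3 - <<'E'
from h import *
f=save('scene','s5.png');cv2.imwrite('pics/s5c.png',cv2.resize(f['image'][160:310,280:490,::-1],None,fx=3.5,fy=3.5,interpolation=cv2.INTER_CUBIC))
E
```

```text
t 17.8 stand xy 0.11779768055031757 0.00014619324985705519 z 0.10526816171791833 F stand -5.347470091942476 -0.6587455843156921 0.5093793458192586 q6 105.02263006551449
```

View pics/s5c.png

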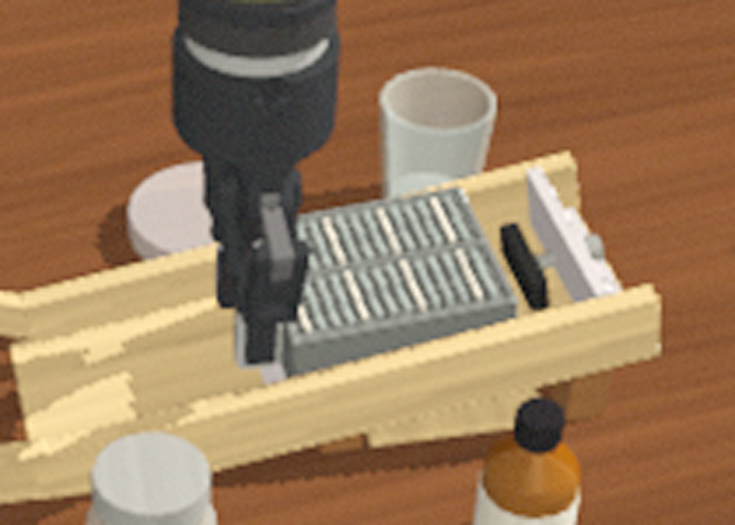

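The crate is past the lip and flat. The bumper at (525,265) still shows a gap of several mm, so the 5.4 N is only sliding friction. I'll creep on.

Call:
jog_arm --deltas '[{"gripper": 40,"tx": 0.1,"ty": 0.5,"tz": 0,"turn": 0},{"gripper": 40,"tx": 0.1,"ty": 1,"tz": 0.1,"turn": 0},{"gripper": 40,"tx": 0.2,"ty": 1.5,"tz": 0.2,"turn": 0},{"gripper": 40,"tx": 0.3,"ty": 2,"tz": 0.3,"turn": 0},{"gripper": 40,"tx": 0.3,"ty": 2.2,"tz": 0.3,"turn": 0}]'

```text
t: 18.35
position: [0.6039, 0.0714, 0.1052]
eef_rot: [[0.147, 0.989, -0.0], [0.989, -0.147, -0.0], [-0.0, -0.0, -1.0]]
force: [-0.7, -5.2, 0.1]
grip_width: 0.0401
```

Call:
jog_arm --deltas '[{"gripper": 40,"tx": 0.1,"ty": 0.4,"tz": 0,"turn": 0},{"gripper": 40,"tx": 0.1,"ty": 0.8,"tz": 0.1,"turn": 0},{"gripper": 40,"tx": 0.2,"ty": 1.2,"tz": 0.2,"turn": 0},{"gripper": 40,"tx": 0.2,"ty": 1.5,"tz": 0.3,"turn": 0},{"gripper": 40,"tx": 0.2,"ty": 1.5,"tz": 0.3,"turn": 0}]'

```text
t: 18.85
position: [0.6041, 0.0731, 0.1055]
eef_rot: [[0.147, 0.989, -0.0], [0.989, -0.147, 0.0], [0.0, -0.0, -1.0]]
force: [-0.8, -4.2, -1.2]
grip_width: 0.0398
```

Call:
jog_arm --deltas '[{"gripper": 40,"tx": 0.1,"ty": 0.4,"tz": 0,"turn": 0},{"gripper": 40,"tx": 0.1,"ty": 0.8,"tz": 0.1,"turn": 0},{"gripper": 40,"tx": 0.2,"ty": 1.2,"tz": 0.2,"turn": 0},{"gripper": 40,"tx": 0.2,"ty": 1.5,"tz": 0.3,"turn": 0},{"gripper": 40,"tx": 0.2,"ty": 1.5,"tz": 0.3,"turn": 0}]'

```text
t: 19.35
position: [0.6043, 0.0746, 0.1058]
eef_rot: [[0.147, 0.989, -0.0], [0.989, -0.147, 0.0], [0.0, -0.0, -1.0]]
force: [-0.4, -3.9, -2.3]
grip_width: 0.04
```

Call:
jog_arm --deltas '[{"gripper": 40,"tx": 0.1,"ty": 0.4,"tz": 0,"turn": 0},{"gripper": 40,"tx": 0.1,"ty": 0.8,"tz": 0,"turn": 0},{"gripper": 40,"tx": 0.2,"ty": 1.2,"tz": 0,"turn": 0},{"gripper": 40,"tx": 0.2,"ty": 1.5,"tz": 0,"turn": 0},{"gripper": 40,"tx": 0.2,"ty": 1.5,"tz": 0,"turn": 0}]'

```text
t: 19.85
position: [0.6046, 0.0759, 0.1059]
eef_rot: [[0.147, 0.989, 0.0], [0.989, -0.147, -0.0], [-0.0, 0.0, -1.0]]
force: [0.1, -5.1, -0.6]
grip_width: 0.0401
```

Call:
jog_arm --deltas '[{"gripper": 40,"tx": 0,"ty": 0.3,"tz": 0,"turn": 0},{"gripper": 40,"tx": 0.1,"ty": 0.6,"tz": 0,"turn": 0},{"gripper": 40,"tx": 0.1,"ty": 0.9,"tz": 0,"turn": 0},{"gripper": 40,"tx": 0.1,"ty": 1,"tz": 0,"turn": 0},{"gripper": 40,"tx": 0.1,"ty": 1,"tz": 0,"turn": 0}]'

```text
t: 20.35
position: [0.6047, 0.0767, 0.1061]
eef_rot: [[0.148, 0.989, 0.0], [0.989, -0.148, -0.0], [-0.0, 0.0, -1.0]]
force: [-0.5, -6.2, -0.1]
grip_width: 0.0401
```

Call:
jog_arm --deltas '[{"gripper": 40,"tx": 0,"ty": 0.2,"tz": 0,"turn": 0},{"gripper": 40,"tx": 0.1,"ty": 0.4,"tz": 0,"turn": 0},{"gripper": 40,"tx": 0.1,"ty": 0.6,"tz": 0,"turn": 0},{"gripper": 40,"tx": 0.1,"ty": 0.8,"tz": 0,"turn": 0},{"gripper": 40,"tx": 0.1,"ty": 0.8,"tz": 0,"turn": 0}]'

```text
t: 20.85
position: [0.6049, 0.0774, 0.1062]
eef_rot: [[0.148, 0.989, 0.0], [0.989, -0.148, -0.001], [-0.001, 0.001, -1.0]]
force: [-0.8, -7.0, 1.4]
grip_width: 0.04
```

Call:
jog_arm --deltas '[{"gripper": 40,"tx": 0,"ty": 0.1,"tz": 0,"turn": 0},{"gripper": 40,"tx": 0,"ty": 0.2,"tz": 0,"turn": 0},{"gripper": 40,"tx": 0.1,"ty": 0.4,"tz": 0,"turn": 0},{"gripper": 40,"tx": 0.1,"ty": 0.5,"tz": 0,"turn": 0},{"gripper": 40,"tx": 0.1,"ty": 0.5,"tz": 0,"turn": 0}]'

```text
t: 21.35
position: [0.605, 0.0778, 0.1062]
eef_rot: [[0.148, 0.989, 0.0], [0.989, -0.148, -0.001], [-0.001, 0.001, -1.0]]
force: [-1.2, -6.1, 2.0]
grip_width: 0.0403
```

```bash
python3 st.py;  python3 - <<'E'
from h import *
f=save('scene','s6.png');cv2.imwrite('pics/s6c.png',cv2.resize(f['image'][190:290,330:480,::-1],None,fx=5,fy=5,interpolation=cv2.INTER_CUBIC))
E
```

```text
t 21.35 stand xy 0.1267639295895668 0.00028904251778637225 z 0.10623005349359785 F stand -6.227266889614562 0.2906721057116986 2.0298407251799375 q6 105.84862555330064
```

View pics/s6c.png

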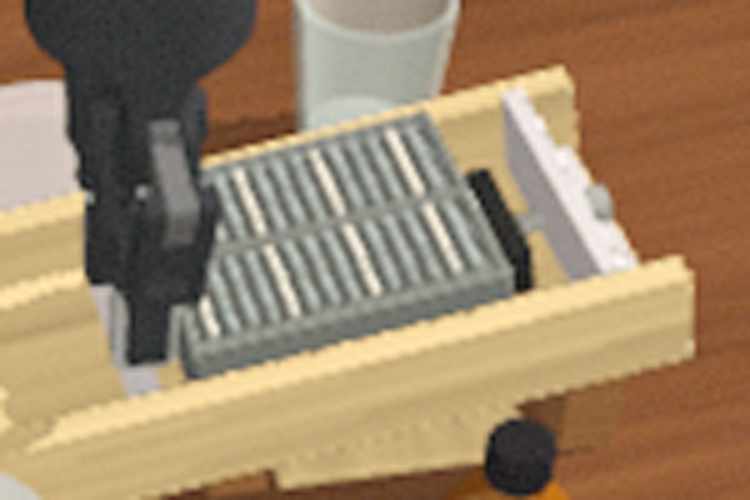

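The crate's front is now right at the bumper (475–530, 180–290 in the crop), and the force doesn't yet clearly exceed sliding friction. I'll go on in half-millimetre steps.

Call:
jog_arm --deltas '[{"gripper": 40,"tx": 0,"ty": 0.1,"tz": 0,"turn": 0},{"gripper": 40,"tx": 0,"ty": 0.2,"tz": 0,"turn": 0},{"gripper": 40,"tx": 0.1,"ty": 0.4,"tz": 0,"turn": 0},{"gripper": 40,"tx": 0.1,"ty": 0.5,"tz": 0,"turn": 0},{"gripper": 40,"tx": 0.1,"ty": 0.5,"tz": 0,"turn": 0}]'

```text
t: 21.9
position: [0.605, 0.0782, 0.1063]
eef_rot: [[0.148, 0.989, 0.0], [0.989, -0.148, -0.001], [-0.001, 0.001, -1.0]]
force: [-0.9, -6.4, 2.1]
grip_width: 0.0398
```

Call:
jog_arm --deltas '[{"gripper": 40,"tx": 0,"ty": 0.1,"tz": 0,"turn": 0},{"gripper": 40,"tx": 0,"ty": 0.2,"tz": 0,"turn": 0},{"gripper": 40,"tx": 0.1,"ty": 0.4,"tz": 0,"turn": 0},{"gripper": 40,"tx": 0.1,"ty": 0.6,"tz": 0,"turn": 0},{"gripper": 40,"tx": 0.1,"ty": 0.6,"tz": 0,"turn": 0}]'

```text
t: 22.4
position: [0.6052, 0.0787, 0.1063]
eef_rot: [[0.148, 0.989, 0.0], [0.989, -0.148, -0.001], [-0.001, 0.001, -1.0]]
force: [-1.9, -6.2, 1.9]
grip_width: 0.0401
```

Call:
jog_arm --deltas '[{"gripper": 40,"tx": 0,"ty": 0.2,"tz": 0,"turn": 0},{"gripper": 40,"tx": 0.1,"ty": 0.4,"tz": 0,"turn": 0},{"gripper": 40,"tx": 0.1,"ty": 0.6,"tz": 0,"turn": 0},{"gripper": 40,"tx": 0.1,"ty": 0.8,"tz": 0,"turn": 0},{"gripper": 40,"tx": 0.1,"ty": 0.8,"tz": 0,"turn": 0}]'

```text
t: 22.9
position: [0.6053, 0.0794, 0.1065]
eef_rot: [[0.148, 0.989, 0.001], [0.989, -0.148, -0.002], [-0.002, 0.001, -1.0]]
force: [-2.0, -7.9, 2.7]
grip_width: 0.0401
```

Call:
jog_arm --deltas '[{"gripper": 40,"tx": 0,"ty": 0.1,"tz": 0,"turn": 0},{"gripper": 40,"tx": 0,"ty": 0.2,"tz": 0,"turn": 0},{"gripper": 40,"tx": 0.1,"ty": 0.4,"tz": 0,"turn": 0},{"gripper": 40,"tx": 0.1,"ty": 0.5,"tz": 0,"turn": 0},{"gripper": 40,"tx": 0.1,"ty": 0.5,"tz": 0,"turn": 0}]'

```text
t: 23.4
position: [0.6054, 0.0797, 0.1065]
eef_rot: [[0.148, 0.989, 0.001], [0.989, -0.148, -0.002], [-0.002, 0.001, -1.0]]
force: [-1.9, -7.0, 4.1]
grip_width: 0.0397
```

Call:
jog_arm --deltas '[{"gripper": 40,"tx": 0,"ty": 0.1,"tz": 0.2,"turn": 0},{"gripper": 40,"tx": 0,"ty": 0.2,"tz": 0.3,"turn": 0},{"gripper": 40,"tx": 0.1,"ty": 0.4,"tz": 0.4,"turn": 0},{"gripper": 40,"tx": 0.1,"ty": 0.5,"tz": 0.5,"turn": 0},{"gripper": 40,"tx": 0.1,"ty": 0.5,"tz": 0.5,"turn": 0}]'

```text
t: 23.9
position: [0.6055, 0.0807, 0.1067]
eef_rot: [[0.148, 0.989, 0.0], [0.989, -0.148, -0.001], [-0.001, 0.001, -1.0]]
force: [-1.8, -5.8, 1.5]
grip_width: 0.0399
```

```bash
for i in 1 2 3; do python3 st.py; python3 -c "
from h import *
env.grab_frame('scene')"; done
```

```text
t 23.9 stand xy 0.1296720260364744 0.0001792328506181638 z 0.10672359401302947 F stand -6.036443316639105 0.9845618132329923 1.5118484762426914 q6 106.1097862415988
t 23.95 stand xy 0.1296829769816161 0.00021353853520239617 z 0.10669676049157592 F stand -5.7556583731320785 -0.016128555974121255 1.5227962555728234 q6 106.10954144602827
t 24.0 stand xy 0.12966411432961525 0.00021342554598214336 z 0.1067181757014172 F stand -6.637220603061908 -0.14764902361816126 2.503094503862459 q6 106.10996911860006
```

Call:
jog_arm --deltas '[{"gripper": 40,"tx": 0,"ty": 0.2,"tz": 0.1,"turn": 0},{"gripper": 40,"tx": 0.1,"ty": 0.4,"tz": 0.1,"turn": 0},{"gripper": 40,"tx": 0.1,"ty": 0.6,"tz": 0.2,"turn": 0},{"gripper": 40,"tx": 0.1,"ty": 0.7,"tz": 0.2,"turn": 0},{"gripper": 40,"tx": 0.1,"ty": 0.7,"tz": 0.2,"turn": 0}]'

```text
t: 24.55
position: [0.6055, 0.0814, 0.1069]
eef_rot: [[0.148, 0.989, 0.0], [0.989, -0.148, -0.001], [-0.001, 0.0, -1.0]]
force: [-1.8, -5.8, 1.0]
grip_width: 0.0397
```

Call:
jog_arm --deltas '[{"gripper": 40,"tx": 0,"ty": 0.2,"tz": 0.1,"turn": 0},{"gripper": 40,"tx": 0.1,"ty": 0.4,"tz": 0.1,"turn": 0},{"gripper": 40,"tx": 0.1,"ty": 0.6,"tz": 0.2,"turn": 0},{"gripper": 40,"tx": 0.1,"ty": 0.7,"tz": 0.2,"turn": 0},{"gripper": 40,"tx": 0.1,"ty": 0.7,"tz": 0.2,"turn": 0}]'

```text
t: 25.05
position: [0.6057, 0.0822, 0.107]
eef_rot: [[0.148, 0.989, 0.0], [0.989, -0.148, -0.001], [-0.001, 0.0, -1.0]]
force: [-1.5, -5.8, 0.3]
grip_width: 0.0398
```

Call:
jog_arm --deltas '[{"gripper": 40,"tx": 0,"ty": 0.2,"tz": 0.1,"turn": 0},{"gripper": 40,"tx": 0.1,"ty": 0.4,"tz": 0.1,"turn": 0},{"gripper": 40,"tx": 0.1,"ty": 0.6,"tz": 0.2,"turn": 0},{"gripper": 40,"tx": 0.1,"ty": 0.7,"tz": 0.2,"turn": 0},{"gripper": 40,"tx": 0.1,"ty": 0.7,"tz": 0.2,"turn": 0}]'

```text
t: 25.55
position: [0.6057, 0.083, 0.1072]
eef_rot: [[0.148, 0.989, 0.0], [0.989, -0.148, -0.001], [-0.001, 0.0, -1.0]]
force: [-1.0, -5.9, 0.2]
grip_width: 0.0399
```

Call:
jog_arm --deltas '[{"gripper": 40,"tx": 0,"ty": 0.2,"tz": 0.1,"turn": 0},{"gripper": 40,"tx": 0.1,"ty": 0.4,"tz": 0.1,"turn": 0},{"gripper": 40,"tx": 0.1,"ty": 0.6,"tz": 0.2,"turn": 0},{"gripper": 40,"tx": 0.1,"ty": 0.8,"tz": 0.2,"turn": 0},{"gripper": 40,"tx": 0.1,"ty": 0.8,"tz": 0.2,"turn": 0}]'

```text
t: 26.05
position: [0.6058, 0.0834, 0.1072]
eef_rot: [[0.148, 0.989, 0.0], [0.989, -0.148, -0.001], [-0.001, 0.0, -1.0]]
force: [-0.5, -6.0, 0.6]
grip_width: 0.0399
```

Call:
jog_arm --deltas '[{"gripper": 40,"tx": 0,"ty": 0.1,"tz": 0,"turn": 0},{"gripper": 40,"tx": 0,"ty": 0.2,"tz": 0,"turn": 0},{"gripper": 40,"tx": 0.1,"ty": 0.4,"tz": 0.1,"turn": 0},{"gripper": 40,"tx": 0.1,"ty": 0.5,"tz": 0.1,"turn": 0},{"gripper": 40,"tx": 0.1,"ty": 0.5,"tz": 0.1,"turn": 0}]'

```text
t: 26.55
position: [0.6058, 0.0836, 0.1073]
eef_rot: [[0.148, 0.989, 0.0], [0.989, -0.148, -0.002], [-0.002, 0.0, -1.0]]
force: [-0.6, -6.8, 0.3]
grip_width: 0.0397
```

```bash
python3 st.py;  python3 - <<'E'
from h import *
f=save('top','t7.png');cv2.imwrite('pics/t7c.png',cv2.resize(f['image'][180:280,150:310,::-1],None,fx=5,fy=5,interpolation=cv2.INTER_CUBIC))
E
```

```text
t 26.55 stand xy 0.13264391445951534 0.0002830934411990349 z 0.10729794327370606 F stand -6.834315096817877 -0.42596134886821035 0.25696343711893704 q6 106.41904842804686
```

View pics/t7c.png

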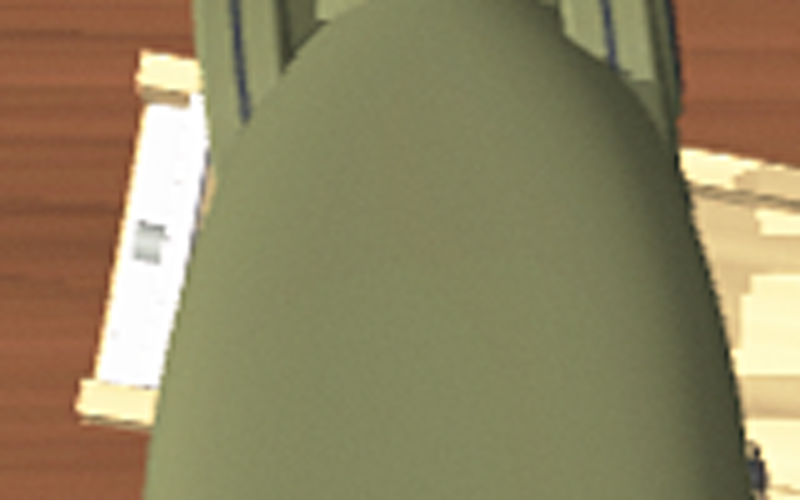

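The arm hides everything here. The tool's advance per step is shrinking while force rises, so contact has likely begun.

Call:
jog_arm --deltas '[{"gripper": 40,"tx": 0,"ty": 0.1,"tz": 0,"turn": 0},{"gripper": 40,"tx": 0,"ty": 0.2,"tz": 0,"turn": 0},{"gripper": 40,"tx": 0.1,"ty": 0.4,"tz": 0.1,"turn": 0},{"gripper": 40,"tx": 0.1,"ty": 0.5,"tz": 0.1,"turn": 0},{"gripper": 40,"tx": 0.1,"ty": 0.5,"tz": 0.1,"turn": 0}]'

```text
t: 27.1
position: [0.6059, 0.0839, 0.1073]
eef_rot: [[0.148, 0.989, -0.0], [0.989, -0.148, -0.003], [-0.003, 0.0, -1.0]]
force: [-1.1, -7.9, 0.4]
grip_width: 0.0401
```

Call:
jog_arm --deltas '[{"gripper": 40,"tx": 0,"ty": 0.1,"tz": 0,"turn": 0},{"gripper": 40,"tx": 0,"ty": 0.2,"tz": 0,"turn": 0},{"gripper": 40,"tx": 0.1,"ty": 0.4,"tz": 0.1,"turn": 0},{"gripper": 40,"tx": 0.1,"ty": 0.5,"tz": 0.1,"turn": 0},{"gripper": 40,"tx": 0.1,"ty": 0.5,"tz": 0.1,"turn": 0}]'

```text
t: 27.6
position: [0.6059, 0.0841, 0.1074]
eef_rot: [[0.148, 0.989, -0.0], [0.989, -0.148, -0.003], [-0.003, 0.0, -1.0]]
force: [-0.9, -9.1, -0.0]
grip_width: 0.0399
```

```bash
for i in 1 2 3; do python3 st.py; python3 -c "
from h import *
env.grab_frame('scene')"; done
```

```text
t 27.6 stand xy 0.13310031992269844 0.0003089250596409487 z 0.10736928252210734 F stand -9.101895325525472 -0.36270026913868714 -0.009040366385399465 q6 106.50642453669255
t 27.65 stand xy 0.1331234285901072 0.00029432445075120285 z 0.10737547710271969 F stand -9.362913176288952 0.08961133544770884 -0.23829011511556403 q6 106.50565653357607
t 27.7 stand xy 0.13313306725434135 0.00028005576188532997 z 0.10739385475870106 F stand -7.967001219152376 -0.05996067497830379 0.09331388651681584 q6 106.50547907854528
```

Call:
jog_arm --deltas '[{"gripper": 40,"tx": 0,"ty": 0.1,"tz": 0,"turn": 0},{"gripper": 40,"tx": 0,"ty": 0.2,"tz": 0,"turn": 0},{"gripper": 40,"tx": 0.1,"ty": 0.4,"tz": 0.1,"turn": 0},{"gripper": 40,"tx": 0.1,"ty": 0.5,"tz": 0.1,"turn": 0},{"gripper": 40,"tx": 0.1,"ty": 0.5,"tz": 0.1,"turn": 0}]'

```text
t: 28.25
position: [0.6059, 0.0844, 0.1074]
eef_rot: [[0.148, 0.989, -0.001], [0.989, -0.148, -0.004], [-0.004, 0.0, -1.0]]
force: [-0.4, -9.8, -1.5]
grip_width: 0.04
```

Now at about 9.8 N against a 5.9 N sliding plateau. That puts roughly 4 N on the bumper, rising about as a 5 N/mm spring should. Backing off.

Call:
jog_arm --deltas '[{"gripper": 40,"tx": -0.1,"ty": -1,"tz": 0,"turn": 0},{"gripper": 40,"tx": -0.3,"ty": -2,"tz": 0,"turn": 0},{"gripper": 40,"tx": -0.6,"ty": -4,"tz": 0,"turn": 0},{"gripper": 40,"tx": -1.4,"ty": -10,"tz": 0,"turn": 0},{"gripper": 40,"tx": -3.6,"ty": -25,"tz": 0,"turn": 0}]'

```text
t: 28.75
position: [0.6032, 0.062, 0.1079]
eef_rot: [[0.145, 0.989, 0.002], [0.989, -0.145, 0.002], [0.002, 0.001, -1.0]]
force: [0.3, 0.5, -0.5]
grip_width: 0.0399
```

Call:
jog_arm --deltas '[{"gripper": 40,"tx": -3,"ty": -20,"tz": 0,"turn": 0},{"gripper": 40,"tx": -6,"ty": -40,"tz": 40,"turn": 0},{"gripper": 40,"tx": -6,"ty": -40,"tz": 90,"turn": 0},{"gripper": 40,"tx": -12,"ty": -85,"tz": 100,"turn": 0},{"gripper": 40,"tx": -18,"ty": -130,"tz": 100,"turn": 0}]'

```text
t: 29.25
position: [0.5866, -0.07, 0.2114]
eef_rot: [[0.145, 0.989, 0.008], [0.989, -0.145, -0.0], [0.001, 0.008, -1.0]]
force: [0.7, -0.2, -0.1]
grip_width: 0.04
```

Call:
jog_arm --deltas '[{"gripper": 40,"tx": -20,"ty": -45,"tz": 20,"turn": 0},{"gripper": 40,"tx": -60,"ty": -70,"tz": 20,"turn": 0},{"gripper": 40,"tx": -100,"ty": -90,"tz": 20,"turn": 0},{"gripper": 40,"tx": -130,"ty": -110,"tz": 20,"turn": 0},{"gripper": 40,"tx": -130,"ty": -110,"tz": 20,"turn": 0}]'

```text
t: 29.75
position: [0.45, -0.1806, 0.2276]
eef_rot: [[0.152, 0.988, -0.003], [0.988, -0.152, 0.001], [0.0, -0.003, -1.0]]
force: [-0.0, 0.6, 0.4]
grip_width: 0.0396
```

```bash
python3 st.py;  python3 - <<'E'
from h import *
f=save('scene','s8.png');t=save('top','t8.png')
a=cv2.resize(f['image'][190:290,330:480,::-1],None,fx=4,fy=4,interpolation=cv2.INTER_CUBIC)
b=cv2.resize(t['image'][190:270,160:310,::-1],None,fx=4,fy=4,interpolation=cv2.INTER_CUBIC)[:200+120]
b=b[:200] if 0 else b
cv2.imwrite('pics/e8.png',cv2.resize(np.vstack([a,b]),None,fx=.83,fy=.83))
E
```

```text
t 29.75 stand xy -0.15108595721217866 0.11685062698654573 z 0.227631054310519 F stand 0.5557790707851554 0.09366068055205636 0.361305809848869 q6 76.89771501019062
```

View pics/e8.png

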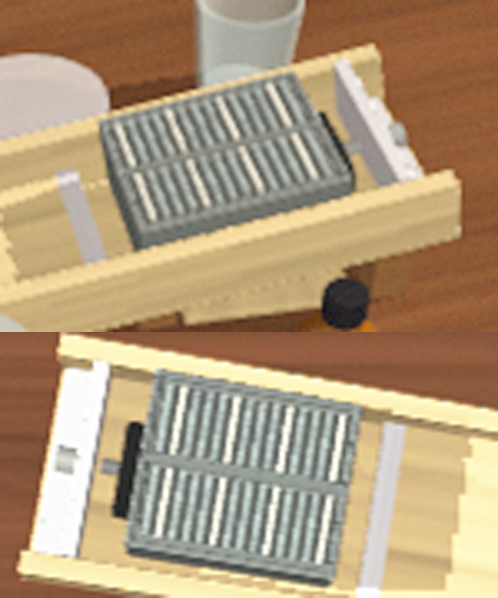

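The crate lies behind the lip strip, clear of it on the up-slope side with its front at the bumper. I'll check the numbers by casting the top-face corners onto the plane 45 mm above the landing floor.

Run:
```python
from h import *
f=load('t8.png');g=load('s8.png');z=np.load('st.npz')
ex=np.r_[z['ex'],0];ey=np.r_[z['ey'],0];ez=np.array([0,0,1.]);c,s=np.cos(np.radians(10)),np.sin(np.radians(10))
lx=c*ex+s*ez;lz=-s*ex+c*ez;L=np.r_[z['O'],0]+.13*ex+.0229*ez-.009*lz
def rep(F,pts,px):
    for n,p in pts:
        o,d=ray(F,*px(p));P=o+d*((L-o)@lz+.045)/(d@lz)-L;print(n,(np.array([P@lx,P@ey,P@lz])*1000).round(1))
rep(f,[('fl',(160,372)),('rl',(358,407)),('rr',(332,574)),('fr',(129,548))],lambda p:(160+p[0]/3.32,190+(p[1]-332)/3.32))
rep(g,[('fl',(353,175)),('rl',(136,229)),('rr',(101,123)),('fr',(293,73))],lambda p:(330+p[0]/3.32,190+p[1]/3.32))
env.sense()
# bystanders, before/after
for n,(v0,v1,u0,u1) in dict(bottle=(145,185,215,260),jar=(165,212,305,350),weight=(180,210,388,420),beaker=(282,330,165,215),dish=(288,345,236,296)).items():
    a=load('top0.png')['image'][v0:v1,u0:u1].astype(int);b=f['image'][v0:v1,u0:u1].astype(int);print(n,np.abs(a-b).mean().round(2))
```

```text
fl [122.9 -47.6  45. ]
rl [ 18.3 -47.5  45. ]
rr [18.  42.5 45. ]
fr [122.9  46.2  45. ]
fl [130.8 -52.3  45. ]
rl [ 19.1 -50.4  45. ]
rr [22.  36.9 45. ]
fr [128.3  36.9  45. ]
bottle 4.41
jar 5.67
weight 4.76
beaker 5.83
dish 5.79
```

```bash
python3 -c "
from rig import env
print(env.sense()['dq'].round(2)); print(env.hand_in())"
```

```text
[ 1.85  1.37  1.88 -0.37 -0.15  0.09]
the job is handed in; nothing more can be done
None
```

The crate is parked on the landing behind the lip, and I handed the job in at about 30 s of the 64 s allowed. No verdict was reported.

- **Along the fence:** I slid the crate sideways until I felt about 7.6 N against the fence. The top camera then put its centre at y ≈ -2.2 mm, 0.5° askew, with the front edge about 57 mm before the ramp.
- **Up the ramp:** I pushed from behind with both fingers, and it tipped forward over the lip as expected. Sliding force was about 6 N. The force then rose to 9.8 N at roughly the bumper spring's rate, which means about 4 N on the bumper. The highest push I read at any time was about 10 N.
- **Resting place:** after backing off, the top view puts the rear edge about 15.5 mm beyond the lip. The scene view says about 20 mm. The two disagree by more than I'd like, but both are inside the 22 mm limit, and the bumper's geometry allows about 17 mm at most.
- **Flat and clear:** the crate looks flat, though I judged this from the pictures and geometry and did not measure heights. The arm ended well clear of everything, still settling slightly (under 2°/s) when I handed in.
- **Bystanders:** before-and-after crops of the top view show small differences of similar size for all five, and I saw no movement in the pictures.

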